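Dock and lock the milling cup

ROBOT

A 6-joint arm with a two-finger parallel gripper is mounted at the origin on the work surface. World frame = base frame: x ahead of the robot, y to its left, z up, the work surface at z = 0. Lengths are in mm, angles in degrees, forces in N, time in s.
With the tool pointing down it reaches from about 350 to 850 mm from the base axis. Payload 8.1 kg.
Tool frame: the origin (TCP) lies midway between the tips of the shut fingers; the grasp point (between the pads) lies 19 mm behind it (hold_point_z is the distance from the TCP to the grasp point, in mm); z points along the fingers, y is the direction in which the jaws open and shut (so a half turn about z gives the same grasp; the last joint's range is limited). The gripper opens to 85 mm and grips with 20 to 120 N. Pads are 22 mm wide; open, the fingers measure 114 mm over their backs; the gripper's body (76 mm by 85 mm) begins 54 mm behind the grasp point. The pads swing forward as they close: fully open they stand 13 mm farther back than shut.
Start: joints at [-81.784, 7.471, 85.268, -0, 87.261, -4.893], TCP at [136.106, -584.363, 209.492] pointing down, gripper open.
Joint ranges: [-169.43, 169.43], [-51.17, 129.36], [1.28, 143.12], [-76.62, 256.62], [0, 156.53], [-152.29, 152.29]. Speed limits (degrees/s): [136.94, 136.94, 159.86, 180, 180, 180].

INTERFACE

Orientations are given as [roll, pitch, yaw] about the fixed x, y, z axes, in that order (R = Rz(yaw) Ry(pitch) Rx(roll)).
In Python, from bench import sense, snapshot, camera_params, hand_in, hold_point_z gives the robot as it stands.
- The arm moves only by the tool servo_tool, never from a script. Its argument "motion" is a list of rows, each a list of 7 numbers: the finger opening in mm, from 0 to 85.4, then the shift along the tool's x, y, z in mm, then the turn, a rotation vector about the tool's x, y, z in rad. A call has 1 to 10 rows; each row shifts and turns the pose as measured when the row begins, along the tool's axes as they then stand; what a row does not reach is not made up. A row lasts 1/10 s, in which the tool goes at most 50 mm and 8.59 degrees, less where a joint would pass 70% of its speed; a pose out of reach is approached as far as the arm can. A call with a gripper value outside its range is refused whole. The fingers move at their own pace and stop on an object; "force" is the grip in N (left out, the last holds). Time passes only in rows, so rows that do not move let the fingers close. It gives the time, the measured TCP pose, the force and the opening at its end, in the units of the state.
- sense(): the state, without advancing time (a new reading comes with each control period).
- snapshot(name): name is "scene" or "side" or "wrist"; returns the picture (400x640x3 uint8, blue, green, red); there is no depth.
- camera_params(name): a dict with "fx", "fy", "cx", "cy" (pixels), "D" ([k1, k2, p1, p2, k3] as OpenCV has them; the pictures are not rectified), "R" (3x3) and "t" (3): a world point X has camera coordinates R X + t; the wrist camera has in their place "tool_from_camera" (4x4, takes a point from camera to tool coordinates, whose origin is the TCP and whose axes are the flange's). Camera axes: x right, y down, z forward; pixel columns grow to the right and rows downward; lengths in mm; the calibration is good to about 2 mm. A picture is of the moment at which its call begins: read the wrist's pose just before it. camera_params takes no time and is no camera call.
- hand_in(): hands the job in, once; it reports no verdict.
The state is a dict: "time": time; "joint_pos": joint angles; "qd": joint speeds; "joint_efforts": joint torques, N m; "tool_pos": TCP position; "tcp_rot": TCP orientation; "ft_force": force on the tool from outside, world axes, zero at the start; "wrist_torque": the same for the moment, N m; "finger_gap": finger opening in mm.
Only numpy, scipy, OpenCV 4.12 (cv2) and the standard library are available. Lean on these libraries where they do the work, as an engineer would, in place of code of your own. Each camera call takes 0.05 s, during which the arm holds its last target. There are 200 camera calls.

TASK

Get the spice mill ready: first turn its timer knob back to the zero stop, then slide the red lock fully back to its open stop. Take the orange-lidded cup out of the rack, set it gently upright, without dropping it, down into the well of the mill, and slide the red lock over it all the way to its locked stop. Leave the spare cups and the other things on the counter where they stand.

Things in the scene. Friction and masses are not known exactly. Their poses are not given: they have to be found in the camera images.
- station: Spice mill, fixed, its place and yaw vary. Origin: on the counter below the well's centre; x from the well to the white tower behind it, y along the tower. Black base plate 8 mm thick (x -53 to 107, y -157 to 133 mm); tower x 37 to 107 mm, y as the plate, top at z 100 mm, carrying the red lock slide (x 72 mm) and the timer knob (x 72, y 95 mm).
- well (a point): Centre of the well's floor, 8 mm above the counter; axes as the station. Well 70 mm (x) by 54 mm (y), 10 mm deep in a steel rim; takes the cup with its x along station x, either way round. The tower face, 37 mm from the centre on +x, rises 12 mm above a docked cup's lid: no finger fits between, so a cup can be held there only by its y faces.
- lock (a joint): Lock slide in m along station y: 0 is the open stop (grip at station y -110 mm), 0.11 the locked stop (grip at y 0). Stays where left; about 3 N to move. Its dark tongue, 24 mm wide, reaches 64 mm from the grip toward -x, underside 93 mm above the counter, 5 mm above a docked cup's lid: a cup sitting too high stops it, and an undrawn tongue is in the way above the well.
- lock_grip (a point): Point on the red lock grip, 135 mm above the counter, moving with it; axes as the station. The grip is an upright fin 34 mm in x, 14 mm thick in y, from 108 to 152 mm above the counter.
- timer (a joint): Timer knob in rad: 0 is the zero stop, up to 2.6; grows clockwise seen from above, so it is reset by turning counter-clockwise. Starts 0.6 to 1.4 from zero. Stays where it is left; about 0.04 N m to turn.
- timer_grip (a point): On the axis of the black timer knob, 137 mm above the counter, at the height to grip its bar. Axes turn with the knob; x lies along the bar (42 mm long, 14 mm thick, 114 to 144 mm above the counter). At zero the bar lies along station x, white stripe toward -x. Below: a disc of 22 mm radius, a grey foot of 34 mm radius.
- cup: Milling cup to dock: closed white plastic block with an orange lid, 62 mm in x, 46 mm in y, 80 mm high, about 0.18 kg; origin at its underside's centre, z up. Starts in one of the three rack slots, its x along rack x, where only its x faces can be gripped; to dock it, set it down on free counter and grip it by its y faces.
- rack: Wooden rack, fixed, its place and yaw vary; origin at its underside's centre. Floor 76 mm (x) by 196 mm (y), 8 mm thick; four walls 60 mm long in x, 8 mm thick, up to 84 mm high, at y -90, -30, 30, 90 mm. Three slots between, 52 mm wide in y, open at both x ends and above; a cup in a slot rises 4 mm above the walls.
- spare_a: Spare cup, same shape as the cup but with a grey lid, in another slot; to be left.
- spare_b: Second spare cup with a grey lid, in the remaining slot; to be left.
- mug: Blue mug, radius 38 mm, 85 mm high, handle about 30 mm out on its +y side; near the -y end of the mill. Origin at the centre of its underside. To be left.
- saltpot: Low white salt pot with wooden lid, radius 28 mm, 40 mm high; near the +y end of the mill. Origin at the centre of its underside. To be left.
- tin: Green and brass tin, radius 30 mm, 95 mm high, beyond the rack's far end. Origin at the centre of its underside. To be left.
- jar: Amber spice jar with brass lid, radius 28 mm, 75 mm high, farther back on the counter. Origin at the centre of its underside. To be left.
- spoon: Dark wooden spoon lying flat along its x, 220 mm long, 20 mm high, farther back on the counter. Origin at its middle. To be left.
Mind the look-alikes: they are no part of the job. What is shaped like the cup but pink or purple is not meant.

How it is judged:
By the outcome, as a careful person would: the job done as asked, in the order asked, and still so for the second after the job is handed in, with the robot touching nothing.
It also fails if it takes over 72 s, if anything falls off the work surface, if the arm or the gripper's body presses on something with over 40 N, if the wrist force passes 120 N, or if a joint passes its speed limit or range.

## Working session

There is one attempt and no reset: what is moved stays moved. The work goes in short steps, Python scripts to look and compute and a tool call to move; the robot and the scene stay as the last step left them, time stands still between calls to the robot, and variables do not carry over. Pictures are saved under pics/ and viewed, about 8 in all and at most 12, crops included, and the job is handed in when it is done.

Besides the shell and the picture viewer there is one more tool, called after "Emit:" as a command line: name --pt "numbers of a row" for each row, then --argument value for the rest. servo_tool: Moves the arm, as the interface text tells. Its arguments: {"type":"object","properties":{"motion":{"type":"array"},"force":{"type":"number"}},"required":["motion"]}

```bash
mkdir -p pics; ls; python3 - <<'E'
from bench import *
import cv2
for n in("scene","side","wrist"):
    cv2.imwrite(f"pics/{n}0.png",snapshot(n)); p=camera_params(n); print(n,p)
s=sense();print(s["time"],s["tool_pos"],s["tcp_rot"],s["finger_gap"],hold_point_z)
E
```

```text
pics
scene {'fx': 514.2807938050131, 'fy': 514.2807938050131, 'cx': 313.48669338086125, 'cy': 202.01912770619379, 'D': array([-0.16689341,  0.        ,  0.        ,  0.        ,  0.        ]), 'R': array([[-0.64807081,  0.7615555 , -0.00611878],
       [ 0.54916389,  0.46173243, -0.69657892],
       [-0.52765827, -0.45479267, -0.71745409]]), 't': array([ 364.43678658, -193.49861992, 1819.36993125])}
side {'fx': 415.42211495026925, 'fy': 415.42211495026925, 'cx': 319.8514471746003, 'cy': 196.71620307514263, 'D': array([-0.06004665,  0.        ,  0.        ,  0.        ,  0.        ]), 'R': array([[-0.90578831, -0.42336288,  0.01764657],
       [-0.26029838,  0.52308316, -0.81155946],
       [ 0.33435353, -0.73969445, -0.58400329]]), 't': array([477.45247094, 246.43169393, 929.25137387])}
wrist {'fx': 333.25517465904704, 'fy': 333.25517465904704, 'cx': 327.7534495401348, 'cy': 199.70283011180263, 'D': array([-0.01503711,  0.        ,  0.        ,  0.        ,  0.        ]), 'tool_from_camera': array([[ 9.53098211e-05, -9.64148757e-01, -2.65362330e-01,
         6.68323656e+01],
       [ 9.99999973e-01,  3.58197068e-05,  2.29023813e-04,
        -3.40514280e-01],
       [-2.11307824e-04, -2.65362345e-01,  9.64148734e-01,
        -1.63851964e+02],
       [ 0.00000000e+00,  0.00000000e+00,  0.00000000e+00,
         1.00000000e+00]])}
0.15 [ 136.05957943 -583.90720485  208.66771704] [-1.79917817e+02 -7.76407334e-03  1.31093749e+01] 85.13101106253711 18.700000000000003
```

View pics/scene0.png

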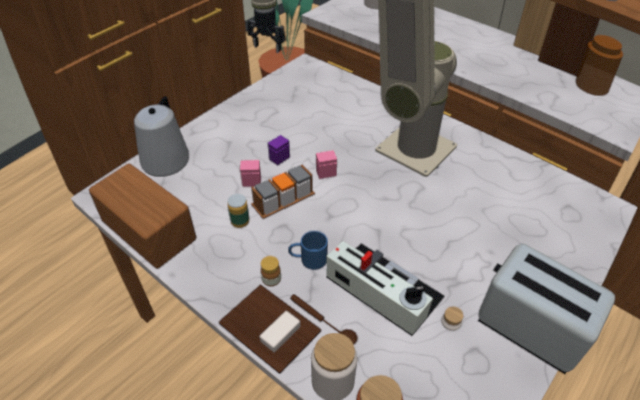

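View pics/side0.png

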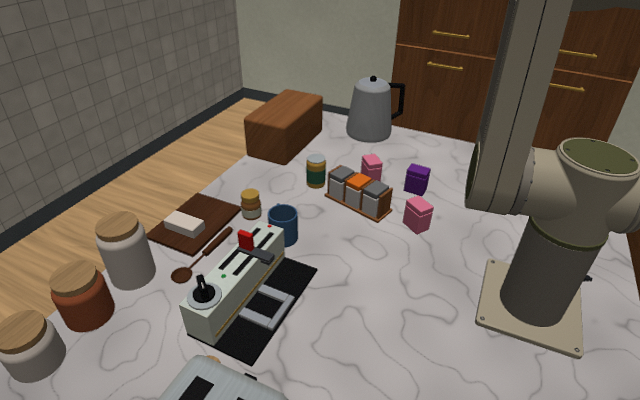

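The scene view shows the orange lid in the middle rack slot at (284,183), with grey lids on both sides. Pink blocks stand at (250,172) and (326,164), and a purple one at (279,149). In the side view the orange lid is at (358,182), the lock at (246,240) and the knob at (203,290). I'll enlarge the station and the rack.

```bash
python3 - <<'E'
import cv2
a=cv2.imread("pics/side0.png")
cv2.imwrite("pics/c1.png",cv2.resize(a[215:365,170:330],None,fx=4,fy=4,interpolation=cv2.INTER_CUBIC))
cv2.imwrite("pics/c2.png",cv2.resize(a[150:225,315:445],None,fx=6,fy=6,interpolation=cv2.INTER_CUBIC))
E
```

```text
(no output)
```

View pics/c1.png

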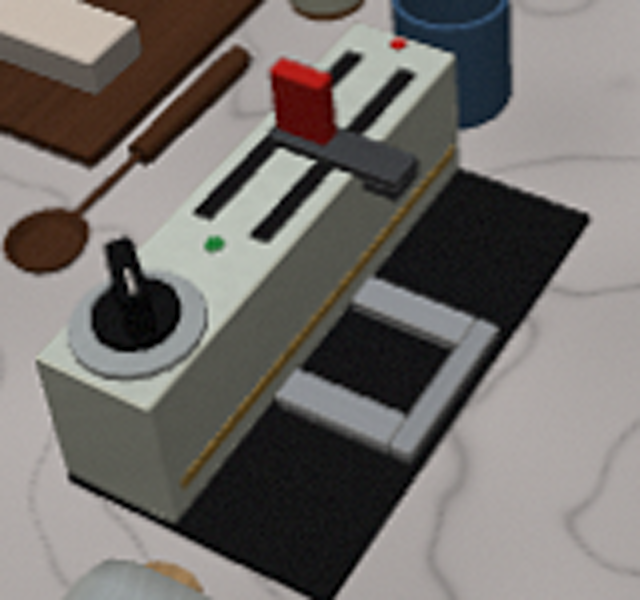

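View pics/c2.png

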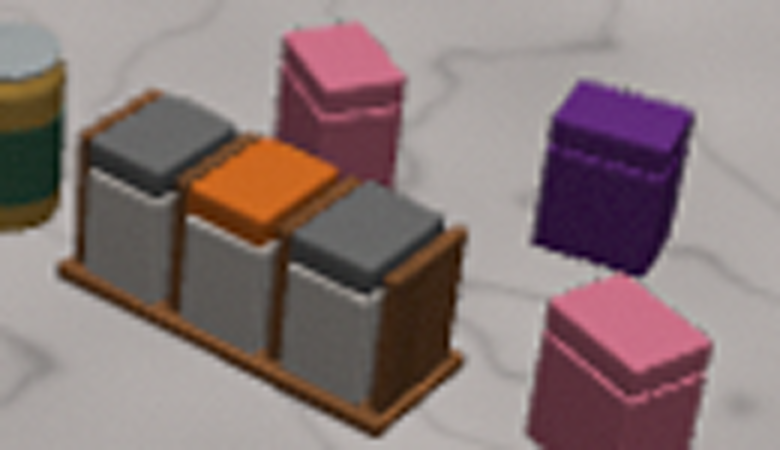

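The crops confirm the target: the orange lid at crop c2 (262,180) sits in the middle slot, flanked by two grey lids. The pink and purple blocks stand outside the rack. In c1 the well rim, fin and knob are clear. Next I fit the poses.

```bash
cat > h.py <<'E'
from bench import *
import numpy as np, cv2
from scipy.optimize import least_squares
from scipy.spatial.transform import Rotation as Ro
def proj(P,X):
    return cv2.projectPoints(np.array(X,float).reshape(-1,3),cv2.Rodrigues(P["R"])[0],P["t"],np.array([[P["fx"],0,P["cx"]],[0,P["fy"],P["cy"]],[0,0,1]]),P["D"])[0].reshape(-1,2)
def wristP(s):
    P=camera_params("wrist"); T=P["tool_from_camera"]; R=Ro.from_euler("xyz",s["tcp_rot"],degrees=True).as_matrix()
    Rc=R@T[:3,:3]; tc=R@T[:3,3]+np.array(s["tool_pos"]); P["R"]=Rc.T; P["t"]=-Rc.T@tc; return P
def W(pose,X):
    x,y,a=pose; X=np.array(X,float).reshape(-1,3); c,s=np.cos(a),np.sin(a)
    return np.c_[x+c*X[:,0]-s*X[:,1],y+s*X[:,0]+c*X[:,1],X[:,2]]
def unproj(P,uv,z):
    n=cv2.undistortPoints(np.array(uv,float).reshape(-1,1,2),np.array([[P["fx"],0,P["cx"]],[0,P["fy"],P["cy"]],[0,0,1]]),P["D"]).reshape(-1,2)
    d=np.c_[n,np.ones(len(n))]@P["R"]; c=-P["R"].T@P["t"]
    return c+d*((z-c[2])/d[:,2])[:,None]
def fit(P,X,uv,g): 
    r=least_squares(lambda p:(proj(P,W(p,X))-uv).ravel(),g,x_scale=[100,100,.3],loss="soft_l1"); return r.x,(proj(P,W(r.x,X))-uv)
E
python3 - <<'E'
from h import *
P=camera_params("side")
c=lambda q,o,k:np.array(o)+(np.array(q,float)+.5)/k-.5
X=[(-53,-157,8),(37,-157,100),(37,133,100),(107,133,100),(37,133,8),(37,-157,8)]
q=[(588,215),(457,55),(150,408),(40,362),(178,522),(457,168)]
uv=c(q,(170,215),4)
g0=unproj(P,uv,8)
best=min((fit(P,X,uv,[500,0,a]) for a in np.arange(-3,3.2,.8)),key=lambda r:np.abs(r[1]).sum())
p=best[0];print("station",p[:2],np.degrees(p[2]),best[1].round(1).tolist())
def loc(pt,o,z): 
    w=unproj(P,c(pt,(170,215),4),z); return w,W((0,0,-p[2]),w-[p[0],p[1],0])
for n,pt,z in[("fin top c",(302,70),152),("fin fr-top",(331,75),152),("tongue endtop",(395,165),100),("disc c",(137,312),110),("stripe",(130,283),144),("bar end",(120,241),144),("rim corner",(497,325),18),("rim2",(405,458),18)]: print(n,*[a.round(0).tolist() for a in loc(pt,0,z)])
X=[];q=[(190,185),(262,140),(340,172),(265,222)]
X=[(-31,-23,88),(31,-23,88),(31,23,88),(-31,23,88),(-38,98,4),(-38,-98,8),(38,98,8)]
q+=[(378,428),(60,265),(462,357)]
uv=c(q,(315,150),6)
best=min((fit(P,X,uv,[300,-500,a]) for a in np.arange(-3,3.2,.8)),key=lambda r:np.abs(r[1]).sum())
p=best[0];print("rack",p[:2],np.degrees(p[2]),best[1].round(1).tolist())
E
```

```text
station [536.30474536 266.89464377] -0.19206338976076162 [[0.6, -0.7], [-0.4, -0.5], [0.2, 0.8], [-1.6, -1.0], [0.0, 1.5], [0.8, -0.5]]
fin top c [[608.0, 212.0, 152.0]] [[71.0, -55.0, 152.0]]
fin fr-top [[591.0, 208.0, 152.0]] [[55.0, -58.0, 152.0]]
tongue endtop [[556.0, 207.0, 100.0]] [[20.0, -60.0, 100.0]]
disc c [[610.0, 360.0, 110.0]] [[74.0, 94.0, 110.0]]
stripe [[601.0, 369.0, 144.0]] [[64.0, 103.0, 144.0]]
bar end [[622.0, 350.0, 144.0]] [[86.0, 83.0, 144.0]]
rim corner [[488.0, 221.0, 18.0]] [[-48.0, -47.0, 18.0]]
rim2 [[489.0, 319.0, 18.0]] [[-47.0, 52.0, 18.0]]
rack [ 485.4836276  -162.22043505] -221.15340792926582 [[-0.1, -0.6], [-1.9, 18.5], [-0.1, 9.6], [1.7, -10.1], [1.3, -27.6], [-4.2, 13.3], [0.6, -3.0]]
```

```bash
python3 - <<'E'
from h import *
P=camera_params("side")
c=lambda q,o,k:np.array(o)+(np.array(q,float)+.5)/k-.5
q=[(190,185),(262,140),(340,172),(265,222),(378,428),(60,265),(462,357)]
X=[(-31,23,88),(31,23,88),(31,-23,88),(-31,-23,88),(-38,-98,4),(-38,98,8),(38,-98,8)]
uv=c(q,(315,150),6)
best=min((fit(P,X,uv,[300,-500,a]) for a in np.arange(-3,3.2,.8)),key=lambda r:np.abs(r[1]).sum())
p=best[0];print("rack",p[:2],np.degrees(p[2]),best[1].round(1).tolist())
print(unproj(P,uv[:4],88).round(0).tolist())
S=camera_params("scene"); print("lid via scene", unproj(S,[(285,183)],88).round(0), "purple/pink/mug scene",unproj(S,[(326,157),(279,142),(250,165)],80).round(0).tolist(),"mug",unproj(S,[(314,240)],85).round(0),"salt",unproj(S,[(454,313)],40).round(0),"jar",unproj(S,[(270,264)],75).round(0))
E
```

```text
rack [ 493.32922519 -186.19387432] -105.2534566448224 [[-0.4, -0.1], [0.5, -1.3], [0.5, -0.9], [0.3, -0.1], [-0.4, 1.7], [-1.3, 0.5], [0.4, -0.1]]
[[523.0, -163.0, 88.0], [506.0, -215.0, 88.0], [463.0, -205.0, 88.0], [480.0, -149.0, 88.0]]
lid via scene [[ 499. -167.   88.]] purple/pink/mug scene [[318.0, -154.0, 80.0], [360.0, -324.0, 80.0], [504.0, -316.0, 80.0]] mug [[613.  45.  85.]] salt [[540. 457.  40.]] jar [[746.   4.  75.]]
```

Emit:
servo_tool --pt "85 32 -38 -12 0 0 0" --pt "85 32 -38 -12 0 0 0" --pt "85 32 -38 -10 0 0 0" --pt "85 32 -38 -10 0 0 0" --pt "85 32 -38 -10 0 0 0" --pt "85 32 -38 -10 0 0 0" --pt "85 32 -38 -10 0 0 0" --pt "85 32 -38 -10 0 0 0" --pt "85 32 -38 -5 0 0 0" --pt "85 32 -38 -5 0 0 0"

```text
time: 1.15
tool_pos: [356.8, -144.2, 298.3]
tcp_rot: [-179.2, -0.1, 12.5]
ft_force: [1.9, -0.4, -0.2]
finger_gap: 85.0
```

```bash
cat >> h.py <<'E'
def to(x,y,z,yaw=None):
    s=sense(); R=Ro.from_euler("xyz",s["tcp_rot"],degrees=True)
    d=R.inv().apply(np.array([x,y,z])-s["tool_pos"])
    out=["tool shift",d.round(1).tolist()]
    if yaw is not None: out+=["rotvec",(R.inv()*Ro.from_euler("xyz",[180,0,yaw],degrees=True)).as_rotvec().round(4).tolist()]
    print("t",round(s["time"],2),"pos",np.round(s["tool_pos"],1).tolist(),"rpy",np.round(s["tcp_rot"],2).tolist(),"gap",round(s["finger_gap"],1),"F",np.round(s["ft_force"],1).tolist(),*out)
E
python3 -c "
from h import *
to(608,362,330,138)"
```

```text
t 1.15 pos [356.8, -144.2, 298.3] rpy [-179.23, -0.08, 12.47] gap 85.0 F [1.9, -0.4, -0.2] tool shift [354.6, -440.4, -25.3] rotvec [-0.006, -0.0155, -2.1908]
```

Emit:
servo_tool --pt "85 32 -39 -4 0 0 0" --pt "85 32 -39 -4 0 0 0" --pt "85 32 -39 -4 0 0 0" --pt "85 32 -39 -4 0 0 0" --pt "85 32 -39 -4 0 0 0" --pt "85 32 -39 -4 0 0 0" --pt "85 32 -39 -4 0 0 0" --pt "85 32 -39 -4 0 0 0" --pt "85 32 -39 -4 0 0 0" --pt "85 32 -39 -4 0 0 0"

```text
time: 2.15
tool_pos: [577.0, 302.7, 342.2]
tcp_rot: [-179.4, -0.2, 12.6]
ft_force: [0.9, -0.1, -0.4]
finger_gap: 85.2
```

Emit:
servo_tool --pt "85 0 0 0 0 0 -0.149" --pt "85 0 0 0 0 0 -0.149" --pt "85 0 0 0 0 0 -0.149" --pt "85 0 0 0 0 0 -0.149" --pt "85 0 0 0 0 0 -0.149" --pt "85 0 0 0 0 0 -0.149" --pt "85 0 0 0 0 0 -0.149" --pt "85 0 0 0 0 0 -0.149" --pt "85 0 0 0 0 0 -0.149" --pt "85 0 0 0 0 0 -0.149"

```text
time: 3.15
tool_pos: [576.3, 310.5, 328.5]
tcp_rot: [-179.1, -0.4, 98.8]
ft_force: [-0.1, -0.1, 0.2]
finger_gap: 84.6
```

Emit:
servo_tool --pt "85 0 0 0 0 0 -0.149" --pt "85 0 0 0 0 0 -0.149" --pt "85 0 0 0 0 0 -0.149" --pt "85 0 0 0 0 0 -0.149" --pt "85 0 0 0 0 0 -0.149" --pt "85 0 0 0 0 0 -0.05" --pt "85 0 0 0 0 0 0"

```text
time: 3.85
tool_pos: [575.2, 310.0, 324.5]
tcp_rot: [-179.4, -1.1, 145.0]
ft_force: [0.4, -1.0, 0.6]
finger_gap: 84.8
```

```bash
python3 -c "
from h import *
import pickle
s=sense();pickle.dump(s,open('s1.pkl','wb'))
im=snapshot('wrist');cv2.imwrite('pics/w1.png',im)
to(608,362,330,138)"
```

```text
t 3.9 pos [575.2, 310.0, 324.4] rpy [-179.36, -1.13, 144.94] gap 84.9 F [0.2, -1.2, 0.1] tool shift [3.2, 61.4, -6.2] rotvec [-0.0123, -0.0191, 0.1213]
```

View pics/w1.png

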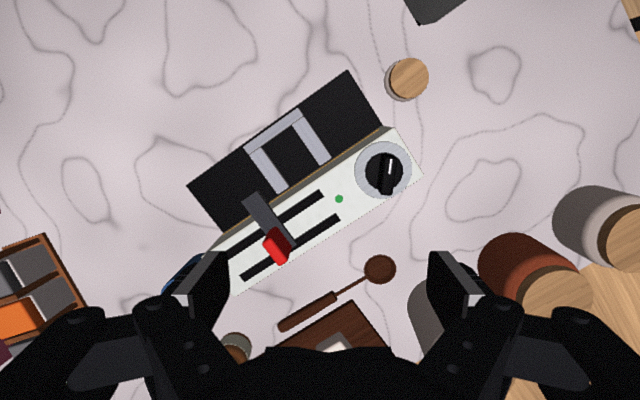

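The view shows the whole mill: plate corners at (187,185) and (348,71), the knob at (383,170) with its stripe pointing up, and the fin at (277,245). I'll enlarge the area to refine these.

```bash
python3 -c "
import cv2
a=cv2.imread('pics/w1.png')[60:300,180:430]
cv2.imwrite('pics/c3.png',cv2.resize(a,None,fx=2.5,fy=2.5,interpolation=cv2.INTER_CUBIC))"
```

```text
(no output)
```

View pics/c3.png

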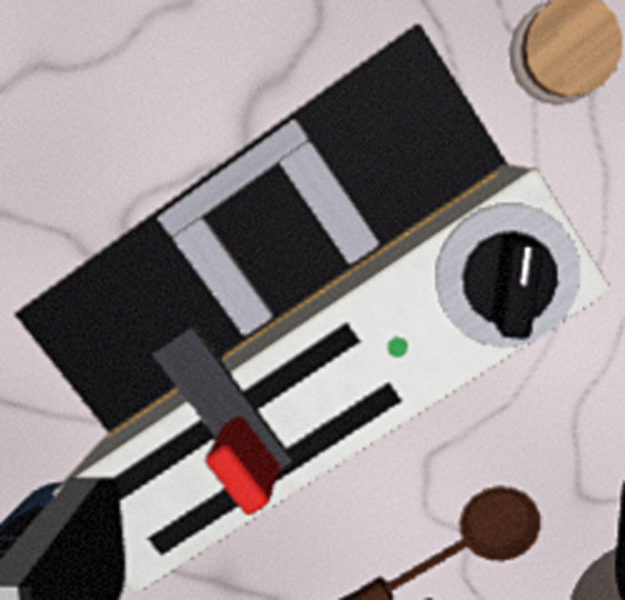

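```bash
python3 - <<'E'
from h import *
import pickle
P=wristP(pickle.load(open('s1.pkl','rb')))
c=lambda q:np.array([180,60])+(np.array(q,float).reshape(-1,2)+.5)/2.5-.5
X=[(-53,-157,8),(-53,133,8),(37,133,100),(107,133,100),(-35,-27,18),(-35,27,18)]
q=[(17,315),(418,27),(537,170),(608,285),(205,218),(282,165)]
p,r=fit(P,X,c(q),[536,267,0]);print(p[:2],np.degrees(p[2]),r.round(1).tolist())
L=lambda pt,z:W((0,0,-p[2]),unproj(P,c(pt),z)-[p[0],p[1],0])[0].round(1).tolist()
for n,pt,z in[("foot",(508,275),105),("disc",(510,277),112),("stripe a",(529,249),144),("stripe b",(524,285),144),("barend",(515,330),144),("fin top",(240,480),152),("fin corner",(208,462),152),("fin far",(258,512),152)]: print(n,L(pt,z))
print("knob",W(p,[72,95,137]),"grip0",W(p,[72,-110,135]))
E
```

```text
[537.37204451 267.5170469 ] -0.6055358267512229 [[-1.5, 0.8], [0.8, -1.6], [0.5, -0.6], [3.1, 3.4], [-1.4, 0.6], [-1.1, -0.4]]
foot [69.7, 95.3, 105.0]
disc [69.5, 95.3, 112.0]
stripe a [56.9, 106.8, 144.0]
stripe b [68.6, 97.1, 144.0]
barend [82.9, 83.8, 144.0]
fin top [70.4, -50.8, 152.0]
fin corner [55.8, -57.4, 152.0]
fin far [87.0, -53.3, 152.0]
knob [[610.37202126 361.75081683 137.        ]] grip0 [[608.20549984 156.76226548 135.        ]]
```

```bash
python3 -c "
from h import *
to(608,362,190,138.5)"
```

```text
t 3.9 pos [575.2, 310.0, 324.4] rpy [-179.36, -1.13, 144.94] gap 84.9 F [0.2, -1.2, 0.1] tool shift [0.4, 62.9, 133.7] rotvec [-0.0122, -0.0191, 0.1126]
```

Emit:
servo_tool --pt "70 0 15 32 -0.003 -0.005 0.03" --pt "60 0 15 32 -0.003 -0.005 0.03" --pt "50 0 15 32 -0.003 -0.005 0.03" --pt "40 0 15 32 -0.003 -0.005 0.03" --pt "40 0 0 0 0 0 0"

```text
time: 4.4
tool_pos: [612.5, 358.9, 193.8]
tcp_rot: [179.8, 0.2, 137.2]
ft_force: [-0.8, -0.7, -0.9]
finger_gap: 39.7
```

```bash
python3 -c "
from h import *
to(608,362,118,138.5)"
```

```text
t 4.4 pos [612.5, 358.9, 193.8] rpy [179.79, 0.2, 137.16] gap 39.7 F [-0.8, -0.7, -0.9] tool shift [5.7, -1.1, 75.8] rotvec [0.0036, 0.0035, -0.0235]
```

Emit:
servo_tool --pt "40 3 0 25 0.002 0.002 -0.012" --pt "40 3 -1 25 0.002 0.002 -0.012" --pt "40 0 0 20 0 0 0" --pt "40 0 0 6 0 0 0" --pt "40 0 0 0 0 0 0"

```text
time: 4.9
tool_pos: [609.0, 362.0, 122.9]
tcp_rot: [179.8, 0.1, 138.4]
ft_force: [-0.1, 0.8, 0.0]
finger_gap: 40.2
```

```bash
python3 -c "
from h import *
to(608,362,118,138.5)"
```

```text
t 4.9 pos [609.0, 362.0, 122.9] rpy [179.81, 0.07, 138.43] gap 40.2 F [-0.1, 0.8, 0.0] tool shift [0.7, -0.7, 4.9] rotvec [0.0034, 0.0012, -0.0013]
```

Emit:
servo_tool --pt "40 0.5 -0.5 3 0 0 0" --pt "10 0 0 0 0 0 0" --pt "8 0 0 0 0 0 0" --pt "8 0 0 0 0 0 0" --pt "8 0 0 0 0 0 0" --pt "8 0 0 0 0 0 0" --pt "8 0 0 0 0 0 0" --force 30

```text
time: 5.6
tool_pos: [611.6, 363.1, 127.9]
tcp_rot: [179.3, 0.3, 138.4]
ft_force: [0.6, 0.1, -0.4]
finger_gap: 8.2
```

```bash
python3 -c "
from h import *
to(608,362,118,138.5)
a=snapshot('side')[200:320,150:330];b=snapshot('wrist')[150:400,140:540]
a=cv2.resize(a,None,fx=4,fy=4,interpolation=cv2.INTER_CUBIC)[:,:400]
a=cv2.resize(a,(400,480)); b=cv2.resize(b,(400,250))
b=cv2.copyMakeBorder(b,0,230,0,0,0)
cv2.imwrite('pics/k1.png',np.hstack([a,b]))"
```

```text
t 5.6 pos [611.6, 363.1, 127.9] rpy [179.28, 0.28, 138.37] gap 8.2 F [0.6, 0.1, -0.4] tool shift [2.0, -3.4, 9.9] rotvec [0.0126, 0.005, -0.0023]
```

View pics/k1.png

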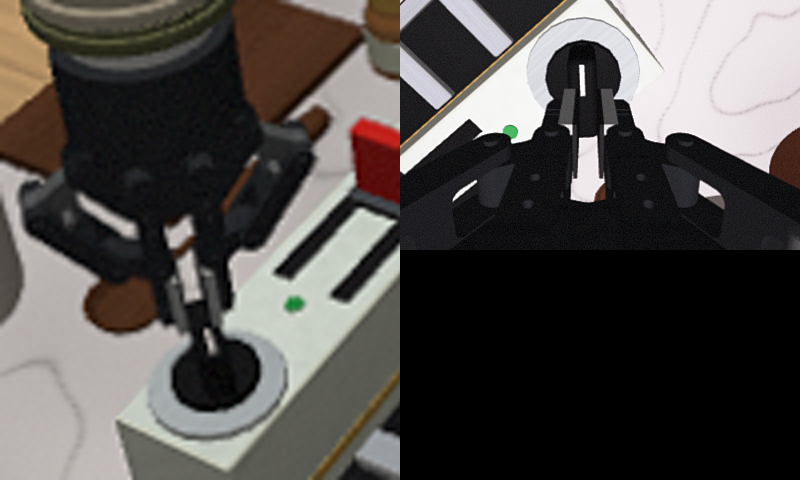

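Emit:
servo_tool --pt "0 0 0 0 0 0 0" --pt "0 0 0 0 0 0 0" --pt "0 0 0 0 0 0 0"

```text
time: 6.0
tool_pos: [611.3, 363.0, 127.3]
tcp_rot: [179.3, 0.3, 138.4]
ft_force: [-0.3, 0.6, 0.1]
finger_gap: 0.4
```

```bash
python3 - <<'E'
from h import *
to(608,362,118,138.5)
s=sense();P=wristP(s);im=snapshot('wrist');cv2.imwrite('pics/w2.png',im)
R=Ro.from_euler("xyz",s["tcp_rot"],degrees=True)
print("tcp px",proj(P,[s["tool_pos"]]).round(), "grasp",proj(P,[np.array(s["tool_pos"])+R.apply([0,0,-18.7])]).round())
k=(608,362,np.radians(-41.5))
print("bar ends px z144",proj(P,W(k,[(-21,0,144),(21,0,144),(-21,0,114),(21,0,114)])).round().tolist())
E
```

```text
t 6.0 pos [611.3, 363.0, 127.3] rpy [179.33, 0.26, 138.37] gap 0.4 F [-0.3, 0.6, 0.1] tool shift [1.9, -3.0, 9.3] rotvec [0.0116, 0.0046, -0.0023]
tcp px [[328. 241.]] grasp [[328. 256.]]
bar ends px z144 [[322.0, 208.0], [322.0, 290.0], [322.0, 192.0], [323.0, 262.0]]
```

```bash
python3 -c "
import cv2
a=cv2.imread('pics/w2.png')[170:330,220:430]
cv2.imwrite('pics/c4.png',cv2.resize(a,None,fx=3.5,fy=3.5,interpolation=cv2.INTER_CUBIC))"
```

```text
(no output)
```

View pics/c4.png

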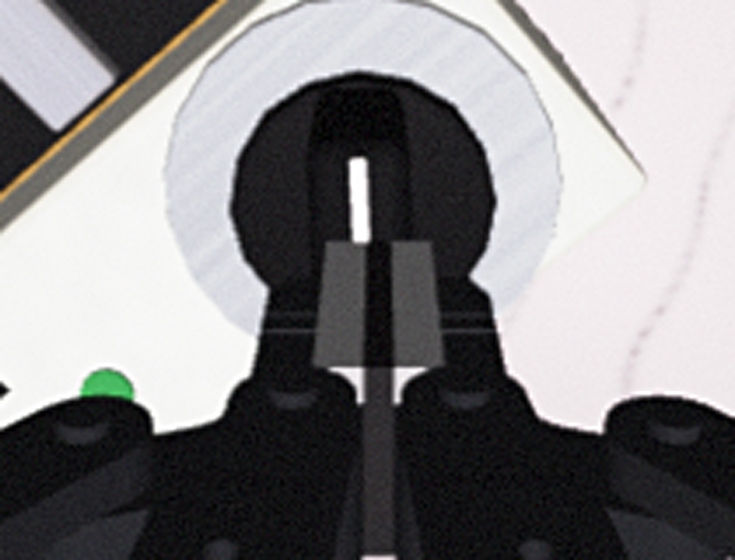

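```bash
python3 - <<'E'
from h import *
P=camera_params("side")
im=snapshot("side");cv2.imwrite("pics/s2.png",im)
for z in(118,128,138,148,158):print(z,proj(P,[(611.3,363,z)]).round(1).tolist())
k=(608,362,np.radians(-41.5))
pr=proj(P,W(k,[(-21,7,144),(-21,-7,144),(21,7,144),(21,-7,144),(-21,7,114),(-21,-7,114)]));print(pr.round(1).tolist())
a=cv2.resize(im[240:320,165:245],None,fx=7,fy=7,interpolation=cv2.INTER_CUBIC)
for i,p in enumerate(pr):
    q=((p-[165,240]+.5)*7).astype(int); cv2.circle(a,tuple(map(int,q)),3,(0,255,255),-1)
q=((proj(P,[(611.3,363,127.3)])[0]-[165,240]+.5)*7).astype(int);cv2.circle(a,tuple(map(int,q)),4,(255,0,255),-1)
cv2.imwrite("pics/c5.png",a)
E
```

```text
118 [[201.9, 290.6]]
128 [[201.1, 287.1]]
138 [[200.3, 283.5]]
148 [[199.5, 279.9]]
158 [[198.7, 276.2]]
[[199.9, 290.5], [207.4, 288.3], [195.9, 275.0], [203.1, 273.1], [202.4, 301.2], [209.7, 299.0]]
```

View pics/c5.png

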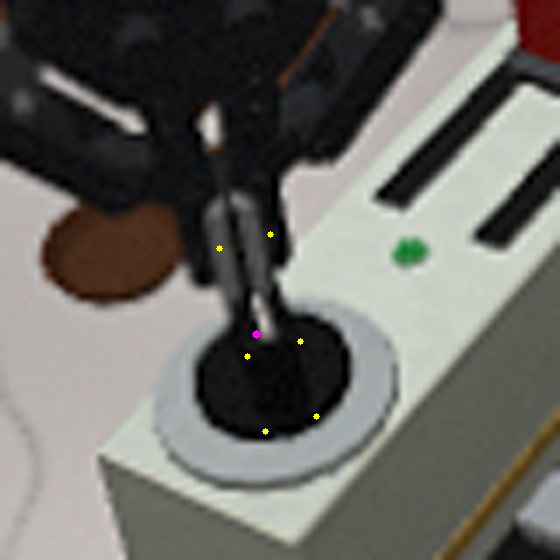

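The fingers shut with no bar between them, and both views show the tips at the bar's top, near z 144. So the real tips sit about 17 mm behind the reported TCP. I'll open, go lower in safe steps and close again.

Emit:
servo_tool --pt "42 0 0 -5 0 0 0" --pt "42 0 0 0 0 0 0" --pt "42 0 -3 0 0.01 0.004 0" --pt "42 2 0 5 0 0 0" --pt "42 0 0 6 0 0 0" --pt "42 0 0 6 0 0 0" --pt "42 0 0 4 0 0 0" --pt "42 0 0 0 0 0 0"

```text
time: 6.9
tool_pos: [607.1, 361.8, 109.1]
tcp_rot: [-180.0, -0.0, 138.4]
ft_force: [-0.0, 0.7, -1.1]
finger_gap: 41.9
```

```bash
python3 -c "
from h import *
to(608,362,110,138.5)"
```

```text
t 6.9 pos [607.1, 361.8, 109.1] rpy [-179.98, -0.01, 138.37] gap 41.9 F [-0.0, 0.7, -1.1] tool shift [-0.6, 0.8, -0.9] rotvec [-0.0003, -0.0002, -0.0022]
```

Emit:
servo_tool --pt "25 0 0 0 0 0 0" --pt "15 0 0 0 0 0 0" --pt "8 0 0 0 0 0 0" --pt "8 0 0 0 0 0 0" --pt "8 0 0 0 0 0 0"

```text
time: 7.4
tool_pos: [607.9, 362.6, 108.9]
tcp_rot: [179.9, 0.0, 138.4]
ft_force: [1.3, 0.8, -1.8]
finger_gap: 13.3
```

The gap reads 13.3 mm, so the bar is gripped. Now I turn it counter-clockwise.

Emit:
servo_tool --pt "8 0 0 0 0 0 -0.1" --pt "8 0 0 0 0 0 -0.1" --pt "8 0 0 0 0 0 -0.1" --pt "8 0 0 0 0 0 -0.1" --pt "8 0 0 0 0 0 -0.1" --pt "8 0 0 0 0 0 -0.1"

```text
time: 8.0
tool_pos: [607.5, 361.5, 108.9]
tcp_rot: [-180.0, 0.0, 173.9]
ft_force: [1.1, 0.6, -2.6]
finger_gap: 13.0
```

```bash
python3 -c "
from h import *
to(608,362,109,179.6);print(sense()['wrist_torque'])"
```

```text
t 8.0 pos [607.5, 361.5, 108.9] rpy [-179.98, 0.02, 173.95] gap 13.0 F [1.1, 0.6, -2.6] tool shift [-0.4, 0.5, -0.1] rotvec [-0.0004, 0.0004, -0.0987]
[-0.08729939 -0.14572185 -0.11582937]
```

Emit:
servo_tool --pt "8 0 0 0 0 0 -0.06" --pt "8 0 0 0 0 0 -0.05" --pt "8 0 0 0 0 0 -0.05" --pt "8 0 0 0 0 0 -0.05"

```text
time: 8.4
tool_pos: [608.3, 361.4, 109.1]
tcp_rot: [180.0, 0.1, -173.6]
ft_force: [0.9, 1.3, -1.7]
finger_gap: 13.3
```

```bash
python3 -c "
from h import *
to(608,362,109,179.6);print(sense()['wrist_torque'])"
```

```text
t 8.4 pos [608.3, 361.4, 109.1] rpy [179.99, 0.09, -173.57] gap 13.3 F [0.9, 1.3, -1.7] tool shift [0.2, 0.6, 0.1] rotvec [0.0003, 0.0016, 0.1193]
[ 0.26396447 -0.28359988 -1.56138517]
```

Emit:
servo_tool --pt "42 0 0 0 0 0 0" --pt "42 0 0 0 0 0 0" --pt "42 0 0 0 0 0 0" --pt "42 0 0 -30 0 0 0.05" --pt "42 0 0 -40 0 0 0.05" --pt "42 0 0 -40 0 0 0" --pt "42 0 0 -10 0 0 0"

```text
time: 9.1
tool_pos: [605.7, 359.8, 229.6]
tcp_rot: [-179.8, -0.3, -179.8]
ft_force: [0.1, -0.6, 1.1]
finger_gap: 42.0
```

```bash
python3 -c "
from h import *
import pickle
s=sense();pickle.dump(s,open('s3.pkl','wb'))
im=snapshot('wrist');cv2.imwrite('pics/w3.png',im)
cv2.imwrite('pics/c6.png',cv2.resize(im[60:310,60:440],None,fx=2,fy=2,interpolation=cv2.INTER_CUBIC))
to(608,212.5,220,180)"
```

```text
t 9.15 pos [605.8, 359.8, 229.5] rpy [-179.76, -0.31, -179.81] gap 41.7 F [0.3, -0.4, 1.3] tool shift [-1.8, -147.3, 10.1] rotvec [-0.0042, -0.0055, 0.0034]
```

View pics/c6.png

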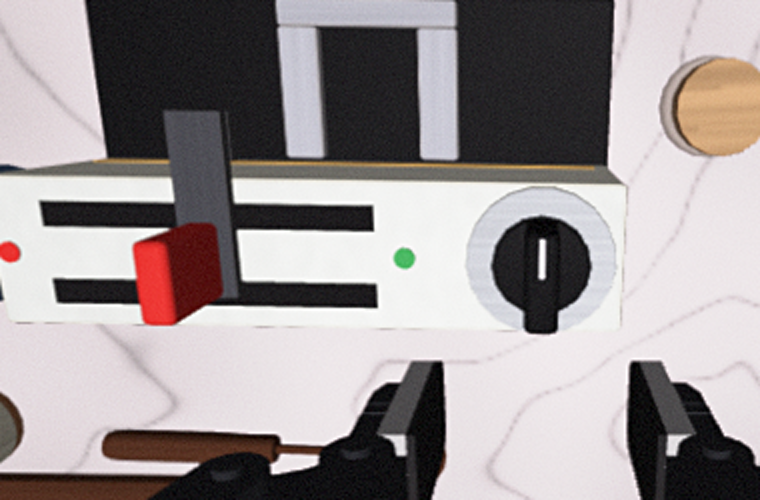

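The knob now reads zero: the stripe points to -x in line with the station, at c6 (542,258). Ten pictures viewed so far, so the rest is mostly numbers. Next I fit the station and the fin from this view.

```bash
python3 - <<'E'
from h import *
import pickle
P=wristP(pickle.load(open('s3.pkl','rb')))
c=lambda q:np.array([60,60])+(np.array(q,float).reshape(-1,2)+.5)/2-.5
X=[(-35,-27,18),(-35,27,18),(37,133,100),(107,133,100),(37,133,8)]
q=[(322,27),(418,28),(626,185),(620,326),(606,168)]
p,r=fit(P,X,c(q),[536,267,0]);print(p[:2],np.degrees(p[2]),r.round(1).tolist())
L=lambda pt,z:W((0,0,-p[2]),unproj(P,c(pt),z)-[p[0],p[1],0])[0].round(1).tolist()
for n,pt,z in[("foot",(541,259),104),("stripe",(541,258),144),("fin top c",(156,282),152),("fin a",(137,243),152),("fin b",(145,323),152),("rim L",(322,90),18),("rim R",(418,90),18),("lid salt",(735,107),40)]: print(n,L(pt,z),unproj(P,c(pt),z).round(1))
print("salt",unproj(P,c((735,107)),40))
E
```

```text
[536.10416082 267.54961968] -0.9082892481584481 [[-3.4, -0.6], [-0.8, -0.2], [1.2, 0.4], [0.1, 5.1], [0.8, -0.9]]
foot [69.9, 95.3, 104.0] [[607.5 361.7 104. ]]
stripe [60.1, 94.9, 144.0] [[597.7 361.5 144. ]]
fin top c [70.5, -50.7, 152.0] [[605.8 215.7 152. ]]
fin a [55.5, -56.0, 152.0] [[590.7 210.7 152. ]]
fin b [87.0, -57.2, 152.0] [[622.2 209.  152. ]]
rim L [-2.1, -25.3, 18.0] [[533.6 242.3  18. ]]
rim R [-3.0, 27.1, 18.0] [[533.6 294.7  18. ]]
lid salt [2.5, 193.8, 40.0] [[541.7 461.3  40. ]]
salt [[541.72157171 461.29969263  40.        ]]
```

Emit:
servo_tool --pt "60 0 -48 0 0 0 0" --pt "60 0 -48 0 0 0 0" --pt "60 0 -45 0 0 0 0" --pt "60 0 -3 0 0 0 0" --pt "60 0 0 0 0 0 0"

```text
time: 9.65
tool_pos: [604.2, 212.0, 223.9]
tcp_rot: [-179.7, -0.6, -179.7]
ft_force: [-0.5, -0.1, 0.7]
finger_gap: 60.3
```

```bash
python3 -c "
from h import *
to(607,216,114,180)"
```

```text
t 9.65 pos [604.2, 212.0, 223.9] rpy [-179.67, -0.58, -179.73] gap 60.3 F [-0.5, -0.1, 0.7] tool shift [-3.9, 4.6, 109.8] rotvec [-0.0057, -0.0102, 0.0047]
```

Emit:
servo_tool --pt "60 -2 2 35 -0.003 -0.005 0.002" --pt "60 -1 2 35 -0.003 -0.005 0.002" --pt "60 -1 0 28 0 0 0" --pt "60 0 0 11 0 0 0" --pt "60 0 0 0 0 0 0" --pt "30 0 0 0 0 0 0" --pt "8 0 0 0 0 0 0" --pt "8 0 0 0 0 0 0" --pt "8 0 0 0 0 0 0" --pt "8 0 0 0 0 0 0" --force 40

```text
time: 10.65
tool_pos: [607.8, 221.5, 112.2]
tcp_rot: [179.9, 0.1, -179.8]
ft_force: [1.1, 0.8, -7.4]
finger_gap: 13.3
```

```bash
python3 -c "
from h import *
to(607,157,114,180)"
```

```text
t 10.65 pos [607.8, 221.5, 112.2] rpy [179.89, 0.09, -179.82] gap 13.3 F [1.1, 0.8, -7.4] tool shift [1.0, -64.5, -1.9] rotvec [0.002, 0.0015, 0.0031]
```

Emit:
servo_tool --pt "8 0 -20 0 0 0 0" --pt "8 0 -20 0 0 0 0" --pt "8 0 -15 0 0 0 0" --pt "8 0 -8 0 0 0 0" --pt "8 0 -5 0 0 0 0" --pt "8 0 -4 0 0 0 0"

```text
time: 11.25
tool_pos: [607.0, 156.3, 112.2]
tcp_rot: [179.1, 0.1, -179.7]
ft_force: [1.4, 30.2, -9.4]
finger_gap: 13.1
```

The lock is on its open stop: 30 N at y 156, close to the expected 157. I release it and go to look at the rack.

Emit:
servo_tool --pt "8 0 0 0 0 0 0" --pt "60 0 0 0 0 0 0" --pt "60 0 0 0 0 0 0" --pt "60 0 0 -25 0 0 0" --pt "70 0 0 -45 0 0 0" --pt "85 0 0 -45 0 0 0" --pt "85 0 0 -45 0 0 0" --pt "85 0 0 -30 0 0 0" --pt "85 0 0 0 0 0 0"

```text
time: 12.15
tool_pos: [608.5, 151.6, 313.8]
tcp_rot: [179.2, 0.6, -179.7]
ft_force: [0.3, -0.6, 1.0]
finger_gap: 85.2
```

```bash
python3 - <<'E'
from h import *
import pickle
s=sense();pickle.dump(s,open('s4.pkl','wb'));im=snapshot('wrist');cv2.imwrite('pics/w4.png',im);P=wristP(s)
hsv=cv2.cvtColor(im,cv2.COLOR_BGR2HSV)
m=cv2.inRange(hsv,(0,150,90),(6,255,255))|cv2.inRange(hsv,(172,150,90),(180,255,255))
n,l,st,ce=cv2.connectedComponentsWithStats(m)
for i in range(1,n):
    if st[i,4]>25: print(st[i].tolist(),ce[i].round(1),unproj(P,[ce[i]],152).round(1))
to(493,-185,330,75)
E
```

```text
[324, 157, 14, 34, 447] [330.4 173.2] [[604.9 156.7 152. ]]
[293, 162, 8, 7, 45] [296.1 165.1] [[596.9 122.9 152. ]]
t 12.2 pos [608.1, 151.5, 311.8] rpy [179.21, 0.49, -179.69] gap 85.2 F [0.4, 0.0, 0.4] tool shift [116.8, -335.5, -23.9] rotvec [0.0175, -0.0067, 1.8381]
```

Emit:
servo_tool --pt "85 14 -42 0 0 0 0" --pt "85 14 -42 0 0 0 0" --pt "85 14 -42 0 0 0 0" --pt "85 14 -42 0 0 0 0" --pt "85 14 -42 0 0 0 0" --pt "85 14 -42 0 0 0 0" --pt "85 14 -42 0 0 0 0" --pt "85 10 -30 0 0.01 0 0.13" --pt "85 0 0 0 0.008 0 0.13" --pt "85 0 0 0 0 0 0"

```text
time: 13.2
tool_pos: [493.3, -185.7, 291.2]
tcp_rot: [-179.6, -0.5, 165.0]
ft_force: [0.1, 0.6, 0.1]
finger_gap: 84.8
```

```bash
python3 - <<'E'
from h import *
import pickle
s=sense();pickle.dump(s,open('s5.pkl','wb'));im=snapshot('wrist');cv2.imwrite('pics/w5.png',im);P=wristP(s)
hsv=cv2.cvtColor(im,cv2.COLOR_BGR2HSV)
m=cv2.inRange(hsv,(7,180,120),(16,255,255))
n,l,st,ce=cv2.connectedComponentsWithStats(m)
for i in range(1,n):
    if st[i,4]>200:
        cn=cv2.findContours((l==i).astype(np.uint8),cv2.RETR_EXTERNAL,cv2.CHAIN_APPROX_NONE)[0][0]
        w=unproj(P,cn.reshape(-1,2),88)
        (c,sz,a)=cv2.minAreaRect(w[:,:2].astype(np.float32))
        print(st[i].tolist(),"world rect",c,sz,a)
to(493,-185,330,165)
E
```

```text
[302, 151, 55, 41, 2150] world rect (492.1119689941406, -185.38951110839844) (59.90691375732422, 44.9831428527832) 73.90921020507812
t 13.25 pos [493.2, -185.5, 290.9] rpy [-179.64, -0.49, 165.31] gap 85.1 F [-0.3, -0.7, 0.3] tool shift [0.7, 0.2, -39.1] rotvec [-0.0062, -0.0086, 0.0054]
```

The orange lid measures 60x45 mm at (492.3,-185.4), matching its size, with its long axis at 74°. I descend with the jaws along its x.

Emit:
servo_tool --pt "85 0 0 40 -0.003 -0.004 0.009" --pt "85 0 0 40 -0.003 -0.004 0.009" --pt "85 0 0 40 0 0 0" --pt "85 0 0 40 0 0 0" --pt "85 0 0 10 0 0 0" --pt "85 0 0 0 0 0 0"

```text
time: 13.85
tool_pos: [494.0, -182.1, 114.8]
tcp_rot: [180.0, 0.1, 165.9]
ft_force: [0.1, -0.2, 0.9]
finger_gap: 84.9
```

```bash
python3 -c "
from h import *
to(492.3,-185.4,30,164.3)"
```

```text
t 13.85 pos [494.0, -182.1, 114.8] rpy [179.96, 0.07, 165.9] gap 84.9 F [0.1, -0.2, 0.9] tool shift [1.0, -3.7, 84.8] rotvec [0.0008, 0.0012, 0.0279]
```

Emit:
servo_tool --pt "85 1 -4 5 0 0 0.028" --pt "85 0 0 25 0 0 0" --pt "85 0 0 25 0 0 0" --pt "85 0 0 20 0 0 0" --pt "85 0 0 6 0 0 0" --pt "85 0 0 0 0 0 0"

```text
time: 14.45
tool_pos: [501.9, -190.5, 44.6]
tcp_rot: [-179.8, 1.2, 164.3]
ft_force: [-0.1, -0.6, 0.4]
finger_gap: 85.1
```

```bash
python3 -c "
from h import *
to(492.3,-185.4,30,164.3)"
```

```text
t 14.45 pos [501.9, -190.5, 44.6] rpy [-179.82, 1.2, 164.29] gap 85.1 F [-0.1, -0.6, 0.4] tool shift [10.9, 2.4, 14.4] rotvec [-0.0031, 0.0209, -0.0002]
```

```bash
cat >> h.py <<'E'
def lid(name="wrist",z=88,f=None):
    s=sense(); im=snapshot(name); P=wristP(s) if name=="wrist" else camera_params(name)
    if f: cv2.imwrite(f,im)
    m=cv2.inRange(cv2.cvtColor(im,cv2.COLOR_BGR2HSV),(6,170,80),(17,255,255))
    n,l,st,ce=cv2.connectedComponentsWithStats(m)
    for i in range(1,n):
        if st[i,4]>40:
            cn=cv2.findContours((l==i).astype(np.uint8),cv2.RETR_EXTERNAL,cv2.CHAIN_APPROX_NONE)[0][0]
            w=unproj(P,cn.reshape(-1,2),z); print(name,st[i].tolist(),cv2.minAreaRect(w[:,:2].astype(np.float32)))
E
python3 -c "
from h import *
lid(f='pics/w6.png');lid('side',f='pics/s6.png')
im=cv2.imread('pics/s6.png');b=cv2.imread('pics/w6.png')
a=cv2.resize(im[120:240,300:450],(600,480),interpolation=cv2.INTER_CUBIC)[:,:480]
b=cv2.resize(b[80:400,160:480],(320,320));b=cv2.copyMakeBorder(b,0,160,0,0,0)
cv2.imwrite('pics/c7.png',np.hstack([a,b]))"
```

```text
wrist [255, 194, 158, 115, 17064] ((489.9185485839844, -184.53665161132812), (59.71737289428711, 48.91763687133789), 74.05548858642578)
side [351, 173, 20, 18, 239] ((492.5806579589844, -175.65927124023438), (81.12418365478516, 52.52700424194336), 79.3558578491211)
side [86, 282, 16, 17, 75] ((831.3070068359375, 443.70220947265625), (21.27360725402832, 40.909812927246094), 6.943347930908203)
side [69, 297, 19, 9, 51] ((838.1875610351562, 480.0836486816406), (37.03860855102539, 18.480392456054688), 11.671531677246094)
```

View pics/c7.png

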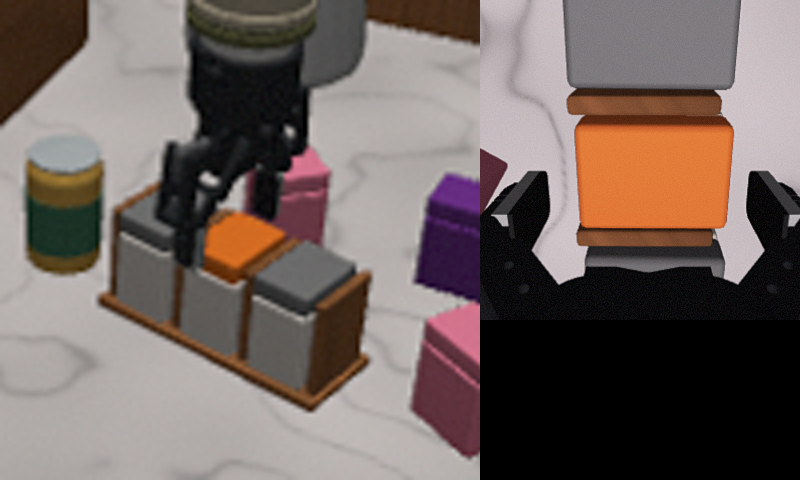

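Nothing has moved: the orange lid sits between the open fingers, at about (655,175) in the wrist half. The arm is only 10 mm off along the rack, so I correct that.

Emit:
servo_tool --pt "85 5 1 0 -0.001 0.01 0" --pt "85 5 1 2 -0.001 0.01 0" --pt "85 2 0 5 0 0 0" --pt "85 0 0 3 0 0 0" --pt "85 0 0 0 0 0 0"

```text
time: 15.05
tool_pos: [493.0, -186.4, 38.8]
tcp_rot: [-179.9, 0.4, 164.3]
ft_force: [0.0, -0.0, -0.5]
finger_gap: 85.1
```

```bash
python3 -c "
from h import *
to(491.5,-185,30,164.3)"
```

```text
t 15.05 pos [493.0, -186.4, 38.8] rpy [-179.87, 0.38, 164.29] gap 85.1 F [0.0, -0.0, -0.5] tool shift [1.9, 0.9, 8.7] rotvec [-0.0023, 0.0066, -0.0001]
```

Emit:
servo_tool --pt "85 2 1 5 0 0.006 0" --pt "85 0 0 4 0 0 0" --pt "75 0 0 0 0 0 0" --pt "65 0 0 0 0 0 0" --pt "55 0 0 0 0 0 0" --pt "55 0 0 0 0 0 0" --pt "55 0 0 0 0 0 0" --pt "55 0 0 0 0 0 0" --force 40

```text
time: 15.85
tool_pos: [491.0, -184.6, 28.4]
tcp_rot: [-179.9, -0.0, 164.3]
ft_force: [0.2, 0.7, -1.3]
finger_gap: 61.5
```

```bash
python3 -c "
from h import *
to(491.5,-185,180,164.3)"
```

```text
t 15.85 pos [491.0, -184.6, 28.4] rpy [-179.88, -0.05, 164.29] gap 61.5 F [0.2, 0.7, -1.3] tool shift [-0.5, -0.5, -151.6] rotvec [-0.0021, -0.0008, -0.0002]
```

Emit:
servo_tool --pt "55 0 0 -12 0 0 0" --pt "55 0 0 -15 0 0 0" --pt "55 0 0 -15 0 0 0" --pt "55 0 0 -15 0 0 0" --pt "55 0 0 -15 0 0 0"

```text
time: 16.35
tool_pos: [488.8, -183.4, 102.8]
tcp_rot: [-179.9, -0.4, 164.3]
ft_force: [-0.1, 0.1, -0.9]
finger_gap: 61.6
```

```bash
python3 -c "
from h import *
to(491.5,-185,180,164.3)"
```

```text
t 16.35 pos [488.8, -183.4, 102.8] rpy [-179.93, -0.36, 164.29] gap 61.6 F [-0.1, 0.1, -0.9] tool shift [-2.5, -0.9, -77.2] rotvec [-0.0011, -0.0063, -0.0002]
```

Emit:
servo_tool --pt "55 -1 0 -25 0 -0.003 0" --pt "55 0 0 -30 0 -0.003 0" --pt "55 0 0 -30 0 0 0" --pt "55 16 36 0 0 0 0" --pt "55 16 36 0 0 0 0" --pt "55 16 36 0 0 0 0" --pt "55 16 36 0 0 0 0" --pt "55 16 36 0 0 0 0" --pt "55 0 0 0 0 0 0.1"

```text
time: 17.25
tool_pos: [462.6, 16.3, 203.5]
tcp_rot: [179.9, 0.8, 158.3]
ft_force: [0.0, -0.4, -1.3]
finger_gap: 61.4
```

Emit:
servo_tool --pt "55 0 0 0 0 0 0.14" --pt "55 0 0 0 0 0 0.14" --pt "55 0 0 0 0 0 0.14" --pt "55 0 0 0 0 0 0.14" --pt "55 0 0 0 0 0 0.14" --pt "55 0 0 0 0 0 0.14" --pt "55 0 0 0 0 0 0.14" --pt "55 0 0 0 0 0 0.14" --pt "55 0 0 0 0 0 0"

```text
time: 18.15
tool_pos: [461.6, 19.2, 212.2]
tcp_rot: [178.9, 0.3, 91.6]
ft_force: [-0.5, 0.2, -1.6]
finger_gap: 61.8
```

```bash
python3 -c "
from h import *
to(460,10,35,90)"
```

```text
t 18.15 pos [461.6, 19.2, 212.2] rpy [178.86, 0.29, 91.65] gap 61.8 F [-0.5, 0.2, -1.6] tool shift [-8.3, -5.4, 177.2] rotvec [0.0201, 0.0047, 0.0288]
```

Emit:
servo_tool --pt "55 0 0 40 0.01 0.002 0.014" --pt "55 0 0 40 0.01 0.002 0.014" --pt "55 0 0 40 0 0 0" --pt "55 0 0 30 0 0 0" --pt "55 0 0 12 0 0 0" --pt "55 0 0 3 0 0 0" --pt "55 0 0 0 0 0 0"

```text
time: 18.85
tool_pos: [467.2, 18.6, 49.7]
tcp_rot: [179.4, 0.1, 91.5]
ft_force: [0.1, 0.2, -0.5]
finger_gap: 61.4
```

```bash
python3 -c "
from h import *
to(460,10,20.4,90)"
```

```text
t 18.85 pos [467.2, 18.6, 49.7] rpy [179.42, 0.1, 91.54] gap 61.4 F [0.1, 0.2, -0.5] tool shift [-8.4, -7.7, 29.2] rotvec [0.0101, 0.0015, 0.0269]
```

Emit:
servo_tool --pt "55 0 0 10 0.01 0.002 0.026" --pt "55 0 0 10 0 0 0" --pt "55 0 0 4 0 0 0" --pt "55 0 0 1 0 0 0" --pt "55 0 0 1 0 0 0"

```text
time: 19.35
tool_pos: [472.0, 18.3, 26.9]
tcp_rot: [179.5, -0.0, 90.0]
ft_force: [0.5, -0.7, -1.5]
finger_gap: 61.7
```

```bash
python3 -c "
from h import *
to(460,10,20.4,90)"
```

```text
t 19.35 pos [472.0, 18.3, 26.9] rpy [179.54, -0.0, 90.02] gap 61.7 F [0.5, -0.7, -1.5] tool shift [-8.3, -12.0, 6.4] rotvec [0.008, -0.0, 0.0004]
```

Emit:
servo_tool --pt "55 0 0 2 0.008 0 0" --pt "55 0 0 2 0 0 0" --pt "55 0 0 1 0 0 0" --pt "55 0 0 1 0 0 0" --pt "55 0 0 1 0 0 0"

```text
time: 19.85
tool_pos: [472.5, 18.2, 20.3]
tcp_rot: [180.0, 0.0, 90.0]
ft_force: [-8.7, 0.4, 14.7]
finger_gap: 61.6
```

```bash
python3 -c "
from h import *
to(460,10,20.4,90)"
```

```text
t 19.85 pos [472.5, 18.2, 20.3] rpy [179.99, 0.01, 90.04] gap 61.6 F [-8.7, 0.4, 14.7] tool shift [-8.2, -12.5, -0.1] rotvec [0.0002, 0.0002, 0.0007]
```

Contact comes at TCP 20.3, exactly where predicted, so the cup stands on the counter. I release it, rise, turn 90° and look.

Emit:
servo_tool --pt "75 0 0 0 0 0 0" --pt "85 0 0 0 0 0 0" --pt "85 0 0 0 0 0 0" --pt "85 0 0 -20 0 0 0" --pt "85 0 0 -30 0 0 0" --pt "85 0 0 -40 0 0 0" --pt "85 0 0 -40 0 0 0" --pt "85 0 0 -30 0 0 0" --pt "85 0 0 0 0 0 -0.14" --pt "85 0 0 0 0 0 -0.14"

```text
time: 20.85
tool_pos: [471.8, 18.4, 186.9]
tcp_rot: [180.0, 0.0, 106.4]
ft_force: [0.4, -0.5, -1.2]
finger_gap: 84.9
```

Emit:
servo_tool --pt "85 0 0 0 0 0 -0.14" --pt "85 0 0 0 0 0 -0.14" --pt "85 0 0 0 0 0 -0.14" --pt "85 0 0 0 0 0 -0.14" --pt "85 0 0 0 0 0 -0.14" --pt "85 0 0 0 0 0 -0.14" --pt "85 0 0 0 0 0 -0.14" --pt "85 0 0 0 0 0 -0.14" --pt "85 0 0 0 0 0 -0.09" --pt "85 0 0 0 0 0 0"

```text
time: 21.85
tool_pos: [473.1, 18.3, 189.2]
tcp_rot: [-180.0, 0.3, 178.9]
ft_force: [-0.2, 0.9, 0.2]
finger_gap: 84.7
```

```bash
python3 -c "
from h import *
lid(z=80,f='pics/w7.png')
to(472,18,35,180)
P=camera_params('side')
for z in(45,55,65,75): print(z,proj(P,[(501.9+.27*q,-190.5+.963*q,z) for q in(45,55)]).round().tolist())"
```

```text
wrist [297, 151, 54, 72, 3717] ((470.5774230957031, 15.394039154052734), (43.78226089477539, 61.39699935913086), 89.95508575439453)
t 21.9 pos [473.1, 18.3, 189.2] rpy [-179.99, 0.33, 178.75] gap 85.2 F [-0.7, -0.0, 0.4] tool shift [2.0, -0.4, 154.2] rotvec [-0.0002, 0.0058, -0.0218]
45 [[346.0, 196.0], [344.0, 198.0]]
55 [[346.0, 194.0], [344.0, 195.0]]
65 [[347.0, 191.0], [344.0, 192.0]]
75 [[347.0, 188.0], [345.0, 189.0]]
```

Emit:
servo_tool --pt "85 1 -1 35 0 0.006 -0.022" --pt "85 0 0 35 0 0 0" --pt "85 0 0 30 0 0 0" --pt "85 0 0 15 0 0 0" --pt "85 0 0 5 0 0 0" --pt "85 0 0 0 0 0 0"

```text
time: 22.5
tool_pos: [474.3, 17.2, 67.4]
tcp_rot: [-180.0, 0.3, 179.0]
ft_force: [0.2, -0.6, 0.1]
finger_gap: 85.2
```

```bash
python3 -c "
from h import *
to(472.5,17,35,180)"
```

```text
t 22.5 pos [474.3, 17.2, 67.4] rpy [-179.97, 0.27, 179.02] gap 85.2 F [0.2, -0.6, 0.1] tool shift [1.9, -0.2, 32.4] rotvec [-0.0005, 0.0047, -0.0171]
```

Emit:
servo_tool --pt "85 2 0 10 0 0.005 -0.018" --pt "85 0 0 10 0 0 0" --pt "85 0 0 8 0 0 0" --pt "85 0 0 3 0 0 0" --pt "85 0 0 0 0 0 0"

```text
time: 23.0
tool_pos: [474.8, 17.0, 37.0]
tcp_rot: [-180.0, 0.3, -180.0]
ft_force: [-0.0, 0.6, 1.2]
finger_gap: 84.8
```

```bash
python3 -c "
from h import *
to(472.5,17,35,180)"
```

```text
t 23.0 pos [474.8, 17.0, 37.0] rpy [-179.95, 0.26, -179.98] gap 84.8 F [-0.0, 0.6, 1.2] tool shift [2.3, -0.0, 2.0] rotvec [-0.0009, 0.0045, 0.0004]
```

Emit:
servo_tool --pt "85 2.3 0 2 0 0.005 0" --pt "85 0 0 0 0 0 0" --pt "70 0 0 0 0 0 0" --pt "50 0 0 0 0 0 0" --pt "38 0 0 0 0 0 0" --pt "38 0 0 0 0 0 0" --pt "38 0 0 0 0 0 0" --pt "38 0 0 0 0 0 0" --pt "38 0 0 0 0 0 0" --force 40

```text
time: 23.9
tool_pos: [473.4, 16.9, 36.2]
tcp_rot: [-179.9, 0.1, -180.0]
ft_force: [-0.3, 0.2, -0.1]
finger_gap: 45.0
```

```bash
python3 -c "
from h import *
to(535.5,267,170,180)"
```

```text
t 23.9 pos [473.4, 16.9, 36.2] rpy [-179.93, 0.07, -179.99] gap 45.0 F [-0.3, 0.2, -0.1] tool shift [-62.3, 250.0, -134.1] rotvec [-0.0012, 0.0012, 0.0002]
```

Emit:
servo_tool --pt "38 0 0 -25 0 0 0" --pt "38 0 0 -35 0 0 0" --pt "38 0 0 -40 0 0 0" --pt "38 0 0 -40 0 0 0" --pt "38 -12 44 0 0 0 0" --pt "38 -12 44 0 0 0 0" --pt "38 -12 44 0 0 0 0" --pt "38 -12 44 0 0 0 0" --pt "38 -12 44 0 0 0 0" --pt "38 -3 30 0 0 0 0"

```text
time: 24.9
tool_pos: [538.0, 271.7, 180.3]
tcp_rot: [-180.0, -0.0, 179.4]
ft_force: [-0.8, -0.6, -1.1]
finger_gap: 45.6
```

```bash
python3 -c "
from h import *
to(536.4,267,170,179.6)"
```

```text
t 24.9 pos [538.0, 271.7, 180.3] rpy [-179.97, -0.01, 179.43] gap 45.6 F [-0.8, -0.6, -1.1] tool shift [1.5, -4.7, 10.3] rotvec [-0.0005, -0.0001, -0.0029]
```

Emit:
servo_tool --pt "38 1.5 -5 0 0 0 -0.003" --pt "38 0 0 0 0 0 0" --pt "38 0 0 10 0 0 0" --pt "38 0 0 10 0 0 0" --pt "38 0 0 5 0 0 0" --pt "38 0 0 0 0 0 0"

```text
time: 25.5
tool_pos: [534.7, 268.3, 150.4]
tcp_rot: [-179.9, -0.2, 179.7]
ft_force: [-0.5, -0.4, -1.2]
finger_gap: 45.3
```

```bash
python3 -c "
from h import *
to(536.4,267,100,179.6)
cv2.imwrite('pics/w8.png',snapshot('wrist'));cv2.imwrite('pics/s8.png',snapshot('side'))"
```

```text
t 25.5 pos [534.7, 268.3, 150.4] rpy [-179.92, -0.24, 179.74] gap 45.3 F [-0.5, -0.4, -1.2] tool shift [-1.9, -1.2, 50.4] rotvec [-0.0015, -0.0042, 0.0025]
```

Emit:
servo_tool --pt "38 -1 -1 10 0 -0.004 0.002" --pt "38 0 0 10 0 0 0" --pt "38 0 0 10 0 0 0" --pt "38 0 0 10 0 0 0" --pt "38 0 0 5 0 0 0" --pt "38 0 0 0 0 0 0"

```text
time: 26.2
tool_pos: [536.5, 267.1, 102.7]
tcp_rot: [-180.0, 0.1, 179.6]
ft_force: [-0.1, -0.2, -0.9]
finger_gap: 44.9
```

```bash
python3 -c "
from h import *
to(536.4,267,62,179.6)"
```

```text
t 26.2 pos [536.5, 267.1, 102.7] rpy [-179.96, 0.11, 179.59] gap 44.9 F [-0.1, -0.2, -0.9] tool shift [0.2, -0.1, 40.7] rotvec [-0.0007, 0.0019, -0.0002]
```

Emit:
servo_tool --pt "38 0 0 9 0 0.002 0" --pt "38 0 0 9 0 0 0" --pt "38 0 0 9 0 0 0" --pt "38 0 0 7 0 0 0" --pt "38 0 0 2 0 0 0" --pt "38 0 0 0 0 0 0"

```text
time: 26.8
tool_pos: [536.6, 267.3, 63.4]
tcp_rot: [-180.0, -0.0, 179.6]
ft_force: [-0.3, -0.1, -1.5]
finger_gap: 45.1
```

```bash
python3 -c "
from h import *
to(536.4,267,44.2,179.6)"
```

```text
t 26.8 pos [536.6, 267.3, 63.4] rpy [-179.96, -0.02, 179.6] gap 45.1 F [-0.3, -0.1, -1.5] tool shift [0.1, -0.2, 19.2] rotvec [-0.0007, -0.0004, 0.0001]
```

Emit:
servo_tool --pt "38 0 0 4 0 0 0" --pt "38 0 0 4 0 0 0" --pt "38 0 0 4 0 0 0" --pt "38 0 0 2 0 0 0" --pt "38 0 0 0 0 0 0"

```text
time: 27.3
tool_pos: [537.3, 267.5, 49.2]
tcp_rot: [-180.0, 0.1, 179.6]
ft_force: [0.4, -0.3, -1.3]
finger_gap: 45.3
```

Emit:
servo_tool --pt "38 0.5 0 2 0 0 0" --pt "38 0 0 1.5 0 0 0" --pt "38 0 0 1 0 0 0" --pt "38 0 0 1 0 0 0"

```text
time: 27.7
tool_pos: [537.3, 267.7, 44.2]
tcp_rot: [180.0, 0.1, 179.6]
ft_force: [-3.2, -2.5, 7.8]
finger_gap: 45.3
```

Contact with 7.8 N at TCP 44.2, so the cup's underside is at z 8, the well floor. I release it.

Emit:
servo_tool --pt "50 0 0 0 0 0 0" --pt "60 0 0 0 0 0 0" --pt "65 0 0 0 0 0 0" --pt "65 0 0 -15 0 0 0" --pt "65 0 0 -25 0 0 0" --pt "65 0 0 -40 0 0 0" --pt "65 0 0 -45 0 0 0" --pt "65 0 0 -45 0 0 0" --pt "65 0 0 -20 0 0 0"

```text
time: 28.6
tool_pos: [534.2, 266.6, 242.1]
tcp_rot: [-179.9, -0.2, 179.6]
ft_force: [-1.1, 0.1, -0.6]
finger_gap: 65.0
```

```bash
python3 -c "
from h import *
lid(z=88,f='pics/w9.png')
to(607,156.5,225,180)"
```

```text
wrist [305, 150, 47, 63, 2864] ((535.4562377929688, 266.6886901855469), (45.711647033691406, 61.696231842041016), 89.62482452392578)
t 28.65 pos [535.2, 267.1, 245.1] rpy [-179.98, 0.03, 179.61] gap 64.5 F [0.5, 0.5, 3.4] tool shift [-72.5, -110.1, 20.2] rotvec [-0.0003, 0.0005, -0.0069]
```

Measured at z 88, the lid is 45.7x61.7 mm at (535.5,266.7), so the cup is seated upright. Now the lock.

Emit:
servo_tool --pt "60 -24 -37 0 0 0 0" --pt "60 -24 -37 0 0 0 0" --pt "60 -22 -34 0 0 0 -0.007" --pt "60 0 0 0 0 0 0" --pt "60 0 0 20 0 0 0" --pt "60 0 0 20 0 0 0" --pt "60 0 0 10 0 0 0" --pt "60 0 0 0 0 0 0"

```text
time: 29.45
tool_pos: [609.2, 157.5, 207.0]
tcp_rot: [179.8, 0.9, -179.9]
ft_force: [0.2, 0.8, 0.0]
finger_gap: 60.2
```

```bash
python3 -c "
from h import *
to(607,156.5,113,180)"
```

```text
t 29.45 pos [609.2, 157.5, 207.0] rpy [179.76, 0.88, -179.87] gap 60.2 F [0.2, 0.8, 0.0] tool shift [3.7, -1.4, 94.0] rotvec [0.0043, 0.0154, 0.0024]
```

Emit:
servo_tool --pt "60 2 -1 25 0.004 0.012 0" --pt "60 0 0 25 0 0 0" --pt "60 0 0 20 0 0 0" --pt "60 0 0 14 0 0 0" --pt "60 0 0 8 0 0 0" --pt "60 0 0 0 0 0 0"

```text
time: 30.05
tool_pos: [608.7, 159.3, 114.9]
tcp_rot: [179.9, 0.4, -179.7]
ft_force: [0.5, 0.2, 0.1]
finger_gap: 59.8
```

```bash
python3 -c "
from h import *
to(607,156.5,113,180)"
```

```text
t 30.05 pos [608.7, 159.3, 114.9] rpy [179.94, 0.4, -179.71] gap 59.8 F [0.5, 0.2, 0.1] tool shift [1.7, -2.8, 1.9] rotvec [0.0011, 0.0071, 0.0051]
```

Emit:
servo_tool --pt "60 1.5 -2.5 2 0 0.007 0" --pt "60 0 0 0 0 0 0" --pt "30 0 0 0 0 0 0" --pt "8 0 0 0 0 0 0" --pt "8 0 0 0 0 0 0" --pt "8 0 0 0 0 0 0" --pt "8 0 0 0 0 0 0" --force 40

```text
time: 30.75
tool_pos: [609.5, 156.9, 117.1]
tcp_rot: [179.9, 0.3, -179.7]
ft_force: [0.4, -0.5, -2.3]
finger_gap: 12.9
```

Emit:
servo_tool --pt "8 0 15 0 0 0 0" --pt "8 0 18 0 0 0 0" --pt "8 0 18 0 0 0 0" --pt "8 0 18 0 0 0 0" --pt "8 0 15 0 0 0 0"

```text
time: 31.25
tool_pos: [610.6, 243.4, 117.2]
tcp_rot: [-180.0, 0.4, -180.0]
ft_force: [4.3, -3.4, -2.8]
finger_gap: 13.0
```

```bash
python3 -c "
from h import *
to(607,266.5,112,180)"
```

```text
t 31.25 pos [610.6, 243.4, 117.2] rpy [-179.96, 0.42, -179.95] gap 13.0 F [4.3, -3.4, -2.8] tool shift [3.6, 23.1, 5.1] rotvec [-0.0007, 0.0074, 0.0009]
```

Emit:
servo_tool --pt "8 0 9 0 0 0 0" --pt "8 0 8 0 0 0 0" --pt "8 0 5 0 0 0 0" --pt "8 0 4 0 0 0 0" --pt "8 0 4 0 0 0 0" --pt "8 0 4 0 0 0 0"

```text
time: 31.85
tool_pos: [610.9, 266.5, 117.1]
tcp_rot: [-178.5, 0.2, 179.9]
ft_force: [-1.0, -17.8, 4.7]
finger_gap: 13.0
```

Emit:
servo_tool --pt "8 0 4 0 0.02 0 0" --pt "50 0 0 0 0 0 0" --pt "60 0 0 0 0 0 0" --pt "60 0 0 -25 0 0 0" --pt "60 0 0 -45 0 0 0" --pt "60 0 0 -45 0 0 0" --pt "60 10 0 -45 0 0 0" --pt "60 10 0 -30 0 0 0" --pt "60 0 0 0 0 0 0"

```text
time: 32.75
tool_pos: [585.2, 280.5, 310.8]
tcp_rot: [-177.2, -0.7, 179.9]
ft_force: [0.0, 0.0, -0.1]
finger_gap: 59.8
```

```bash
python3 - <<'E'
from h import *
s=sense();im=snapshot('wrist');P=wristP(s);to(600,267,300,180)
hsv=cv2.cvtColor(im,cv2.COLOR_BGR2HSV)
m=cv2.inRange(hsv,(0,150,90),(4,255,255))|cv2.inRange(hsv,(172,150,90),(180,255,255))
n,l,st,ce=cv2.connectedComponentsWithStats(m)
for i in range(1,n):
    if st[i,4]>25: print(st[i].tolist(),unproj(P,[ce[i]],152).round(1))
a=snapshot('side')
a=cv2.resize(a[140:340,170:420],None,fx=2,fy=2,interpolation=cv2.INTER_CUBIC)
b=cv2.resize(im[40:290,180:480],(300,250))
b=cv2.copyMakeBorder(b,0,150,0,0,0)
cv2.imwrite('pics/fin.png',np.hstack([a,b]))
E
```

```text
t 32.8 pos [585.2, 280.3, 308.7] rpy [-177.14, -0.77, 179.94] gap 60.0 F [-0.6, 1.1, -0.0] tool shift [-14.9, -12.8, 9.1] rotvec [-0.0498, -0.0134, -0.0007]
[196, 185, 8, 7, 42] [[593.9 142.4 152. ]]
[315, 186, 15, 32, 430] [[606.2 267.4 152. ]]
```

View pics/fin.png

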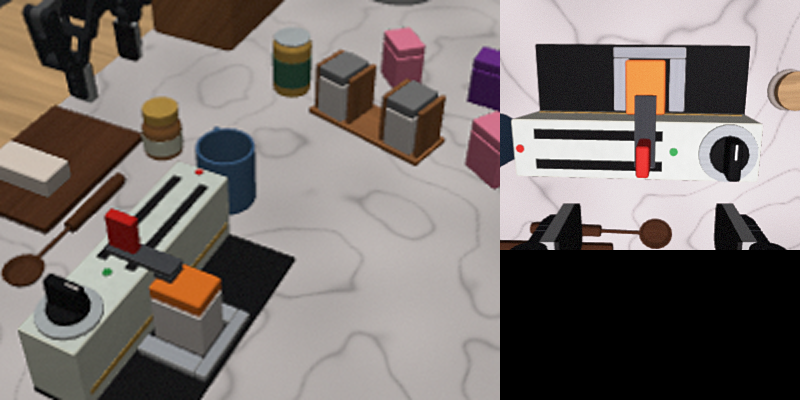

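The cup is seated and under the tongue, with the fin at the locked stop (y 267.4, a travel of 110.7 mm). The stripe looks slightly tilted in this oblique view, so I'll measure it numerically.

```bash
python3 - <<'E'
from h import *
import pickle
def stripe(im,P):
    u=proj(P,[(607.5,361.7,144),(607.5,361.7,110)]).mean(0)
    g=cv2.cvtColor(im,cv2.COLOR_BGR2GRAY)
    k=np.zeros_like(g); r=int(np.linalg.norm(proj(P,[(607.5,361.7,112),(607.5,381.7,112)])@[[1,0],[0,1]]-0,axis=None)*0+0) 
    q=proj(P,[(607.5+20*np.cos(t),361.7+20*np.sin(t),112) for t in np.arange(0,6.28,.2)])
    cv2.fillConvexPoly(k,q.astype(np.int32),255)
    ys,xs=np.where((g>110)&(k>0)); w=unproj(P,np.c_[xs,ys],144)[:,:2]
    n=len(w); d=np.linalg.svd(w-w.mean(0))[2][0]; print(n,w.mean(0).round(1),"angle",np.degrees(np.arctan(d[1]/d[0])).round(1),np.ptp(w,axis=0).round(1))
stripe(cv2.imread('pics/w3.png'),wristP(pickle.load(open('s3.pkl','rb'))))
s=sense();im=snapshot('wrist');cv2.imwrite('pics/w10.png',im);stripe(im,wristP(s))
E
```

```text
84 [596.9 362.2] angle -9.0 [24.3 12.9]
51 [596.  361.6] angle 0.9 [24.4  9. ]
```

```bash
python3 - <<'E'
from h import *
import pickle
def f(im,P):
    q=proj(P,[(597,361.7,144)])[0]; k=4
    x,y=(q-16).astype(int); c=cv2.resize(im[y:y+32,x:x+32],None,fx=k,fy=k,interpolation=cv2.INTER_CUBIC).min(2)
    n,l,st,ce=cv2.connectedComponentsWithStats((c>100).astype(np.uint8))
    for i in range(1,n):
        if st[i,4]<40 or np.hypot(*(ce[i]-64))>30: continue
        ys,xs=np.where(l==i); w=unproj(P,np.c_[(xs+.5)/k-.5+x,(ys+.5)/k-.5+y],144)[:,:2]
        d=np.linalg.svd(w-w.mean(0))[2][0]; print(st[i].tolist(),w.mean(0).round(1),np.degrees(np.arctan(d[1]/d[0])).round(1),np.ptp(w,axis=0).round(1))
f(cv2.imread('pics/w3.png'),wristP(pickle.load(open('s3.pkl','rb'))))
f(cv2.imread('pics/w10.png'),wristP(sense()))
E
```

```text
[60, 33, 17, 84, 1258] [598.2 361.9] -1.0 [16.4  3.1]
[54, 32, 17, 66, 798] [596.2 360.2] -0.6 [16.5  3.2]
```

```bash
python3 -c "
from bench import *
print(hand_in())"
```

```text
the job is handed in; nothing more can be done
None
```

The mill is ready and the job is handed in, at about 33 s of the 72 s allowed. I turned the timer knob back to zero, then drew the lock to its open stop. I took the orange-lidded cup from the middle slot, set it on free counter and regripped it by its y faces. I then lowered it into the well and slid the lock over it to the locked stop.

**Last checks:**
- **Timer:** the stripe lies at -0.6 to -1.0°, in line with the station's yaw.
- **Cup:** before locking, the lid was upright at (535.5, 266.7) mm; contact on lowering put its underside at 8 mm, the well floor.
- **Lock:** it met the open stop at about 30 N and the locked stop at about 18 N, with 110.7 mm of travel seen by camera against the 110 mm expected.
- **Other things:** in the last picture the spare cups, mug, tin, jar and spoon look in place. I did not measure their positions.

**What disagreed:**
- The first try at the knob closed with nothing between the fingers. The real fingertips sit about 17 mm behind the reported tool point, and going lower fixed it.
- The descent into the rack drifted about 10 mm along the rack. I corrected it before gripping, and nothing had moved.

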